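Seat the stone board in its notches and lock it

TASK

With the fingertips only, push the board that carries the sharpening stone to the left along its rails until you feel it drop fully into the locating notches, then swing the small steel turn-button (the one with an upright peg, on the far cheek) across over the board's edge to lock it down. Push and slide things only: do not pick up or lift the board, and leave the oil can, loupe, screwdriver and parts tray alone.

Things in the scene. Friction and masses are not known exactly. Their poses are not given: they have to be found in the camera images.
- base: Fixed wooden sharpening base, 380 x 168 mm. Origin: centre of its underside, on the bench. x: the direction to push the board, along the rails; the turn-button is on the -y cheek; z up. Base plate 12 mm thick, rail tops 20 mm above the bench, open strip 28 mm wide between the rails. Side cheeks 64 to 82 mm either side of the middle, 36 mm high. Rails open at both ends.
- seat (a point): Where the board's origin lies once dropped into the notches (60 mm along base x from the base's middle, 12 mm above the bench); axes as the base. Four notches in the rails, 8 mm deep and 30 mm long, take the board's four feet (22 mm long) all at once, with 4 mm play either way; the rails run on beyond them.
- board: Loose plywood board, 190 (x) x 124 (y) mm, about 0.65 kg, a sharpening stone fixed on it, a low stop at each end. Origin: its middle, at the underside of its feet; axes as the base. Origin 20 mm above the bench on the rails, 12 mm when dropped in. Above the origin: underside 10, board top 22, stops 32, stone 43 mm. Starts 50 to 110 mm short of the seat; dry friction of a few N.
- board_back (a point): Middle of the board's rear end face, where it is pushed towards +x: 95 mm behind the board's origin and 20 mm above it. The face, board edge and stop together, is 70 mm wide and reaches from 10 to 32 mm above the board's origin.
- button (a joint): Angle of the steel turn-button. 0: points along base +x, lying along the cheek; positive swings it (counter-clockwise from above) over the board; 1.57, its stop: points along base +y over the board's edge (locked). Starts at -0.6 to -0.05, stays where left; about 1.5 N at the peg turns it. Its underside, 36.5 mm above the bench, clears the seated board by 2.5 mm; a board up on the rails blocks it.
- pivot (a point): The turn-button's pivot, on top of the -y cheek (base x 20 mm, y -75 mm), at the height of the button's underside. A lamp frame hangs about 0.5 m above the bench to the left (y over about 0.2 m): keep the arm low or near the base there.
- peg (a point): The upright round steel peg near the tip of the turn-button, 9 mm in diameter, 28 mm from the pivot; this point lies 60.5 mm above the bench, the peg's top 71 mm above it. Push the peg sideways to turn the button.
- oiler: Oil can, 55 mm across, 120 mm high, bystander. Origin: centre of its underside.
- eyeglass: Black loupe, 35 mm across, 36 mm high, bystander. Origin: centre of its underside.
- driver: Screwdriver with yellow handle, 170 mm long, lying, bystander. Origin: centre of its underside.
- tray: Grey parts tray, 90 x 150 x 22 mm, bystander. Origin: centre of its underside.
Things that resemble listed ones, but are neither listed nor needed, are in the scene too. Of the things that look like the board, the larger one is meant.

How it is judged (in metres and radians):
On the way, in this order (a step that is already met when the one before it is completed fails the run):
1. the board has dropped into the notches (z of board in the frame of base below 0.0145 m and horizontal distance between board and seat below 0.007 m and angle between board's own z axis and vertical below 0.03 rad), for 0.2 s.
2. the turn-button is swung over the board (value of joint button above 1.25 rad), for 0.2 s.
At the end, for the whole second after the job is handed in: The board lies level and at rest in its notches (origin within 2.5 mm of seated height, within 7 mm of the seat, tilt under 0.03 rad) and the turn-button is swung across over it (more than 1.25 rad of 1.57) (all of step 1 and value of joint button above 1.25 rad and linear speed of board below 0.02 m/s); the robot touches nothing.
It fails at once if the board is lifted or tipped off its rails (z of board in the frame of base above 0.032 m or angle between board's own z axis and vertical above 0.2 rad).
It fails at once if a bystander is disturbed (distance of any of oiler, eyeglass, driver, tray from where it was at the start of the episode above 0.02 m).
It also fails if it takes over 51 s, if anything falls off the work surface, if the arm or the gripper's body presses on something with over 40 N, if the wrist force passes 120 N, or if a joint passes its speed limit or range.

ROBOT

A 6-joint arm with a two-finger parallel gripper is mounted at the origin on a cart in front of the work surface, level with it; the furniture and walls round the work are solid. World frame = base frame: x ahead of the robot, y to its left, z up, the work surface at z = 0. Lengths are in mm, angles in degrees, forces in N, time in s.
With the tool pointing down it reaches from about 325 to 925 mm from the base axis. Payload 3.1 kg.
Tool frame: the origin (TCP) lies at the very end of the fingers, on their centre line; the grasp point (between the pads) lies grasp_offset behind it (grasp_offset is the distance from the TCP to the grasp point, in mm); z points along the fingers, x is the direction in which the jaws open and shut, and the axes are right-handed (so a half turn about z gives the same grasp; the last joint's range is limited). The gripper opens to 85 mm and grips with 20 to 120 N. Pads are 22 mm wide; open, the fingers measure 114 mm over their backs; the gripper's body (76 mm by 85 mm) begins 54 mm behind the grasp point. The pads swing forward as they close: fully open they stand 13 mm farther back than shut.
Start: joints at [70.52, 12.427, 92.441, -0, 75.132, -6.429], TCP at [141.127, 608.87, 231.3] pointing down, gripper open.
Joint ranges: [-157.48, 157.48], [-44.54, 120.13], [17.64, 146.25], [-64.5, 244.5], [7.68, 150.69], [-147.95, 147.95]. Speed limits (degrees/s): [159.86, 159.86, 180, 180, 180, 180].

INTERFACE

Orientations are given as [roll, pitch, yaw] about the fixed x, y, z axes, in that order (R = Rz(yaw) Ry(pitch) Rx(roll)).
In Python, from station import * gives the robot as it stands. Calls block until the motion is done:
- goto(position, orientation): joint-space move of the TCP to a pose.
- move_l(position, attitude=None, speed=150): straight line of the TCP; attitude=None keeps the orientation; speed is the mean speed in mm/s.
- move_j(angles): joint-space move.
- grip(opening, squeeze=None): finger opening in mm; squeeze is the grip in N (None keeps the last); returns when the fingers have stopped.
- wait(seconds).
- solve_ik(position, orientation): joint angles nearest the present ones, or None.
- get_obs(): the state.
- get_image(name): name is "scene" or "top" or "wrist"; returns the picture (480x640x3 uint8, red, green, blue); there is no depth.
- get_calibration(name): a dict with "fx", "fy", "cx", "cy" (pixels), "D" ([k1, k2, p1, p2, k3] as OpenCV has them; the pictures are not rectified), "R" (3x3) and "t" (3): a world point X has camera coordinates R X + t; the wrist camera has in their place "mount" (4x4, takes a point from camera to tool coordinates, whose origin is the TCP and whose axes are the tool frame's). Camera axes: x right, y down, z forward; pixel columns grow to the right and rows downward; lengths in mm; the calibration is good to about 2 mm. A picture is of the moment at which its call begins: read the wrist's pose just before it. get_calibration takes no time and is no camera call.
A pose or a line that the arm cannot do raises Unreachable and nothing moves.
- sign_off(): hands the job in, once; it reports no verdict.
Trained networks look in the newest picture that a camera, given by its name, has taken for a name from the list of things; names that differ only in an ending like _2 or _b are one class to them, and where a whole thing is asked for, a point or a joint stands for the part that bears it (a point fixed in the world has none). Each returns a list of dicts, best first, with "score" (0 to 1); they miss things now and then, are a little off and sometimes report something else, mostly with a low value. They report only what shows in the picture. A call takes as long as a camera call. They do not tell look-alikes from the thing itself.
- spot_in(name, camera): "extent" ([centre column, centre row, width, height] in pixels, round what is visible of it).
- regions_of(name, camera): "region" (480x640 bool, what is visible of it) and "extent" ([centre column, centre row, width, height] in pixels, round what is visible of it).
The state is a dict: "t": time; "joint_pos": joint angles; "qvel": joint speeds; "effort": joint torques, N m; "tcp_pos": TCP position; "ee_rot": TCP orientation; "wrist_force": force on the tool from outside, world axes, zero at the start; "moment": the same for the moment, N m; "grip_width": finger opening in mm.
Only numpy, scipy, OpenCV 4.12 (cv2) and the standard library are available. Lean on these libraries where they do the work, as an engineer would, in place of code of your own. Each camera call takes 0.05 s, during which the arm holds its last target.

## Working session

There is one attempt and no reset: what is moved stays moved. The work goes in short steps, each a Python script; the robot and the scene stay as the last script left them, time stands still between calls to the robot, and variables do not carry over. Pictures are saved under pics/ and viewed, and the job is handed in when it is done.

```bash
mkdir -p pics; ls
python3 - <<'E'
from station import *
import cv2
o=get_obs(); print(o)
for n in ["scene","top","wrist"]:
    im=get_image(n); cv2.imwrite(f"pics/{n}0.png",im[:,:,::-1]); print(n,get_calibration(n))
    for k in ["board","base","button","peg"]:
        print(n,k,[(round(d["score"],2),[round(float(v)) for v in d["extent"]]) for d in spot_in(k,n)])
E
```

```text
pics
{'t': 0.0, 'joint_pos': array([ 7.05203353e+01,  1.24786158e+01,  9.25309141e+01, -1.71027331e-04,
        7.51327638e+01, -6.42818732e+00]), 'qvel': array([-0.04364759, -0.00231893,  0.07082063,  0.07110358,  0.01426266,
       -0.01567866]), 'effort': array([-8.65833354e-04, -3.96832645e+01, -3.03855550e+01, -1.77822976e-04,
        9.64163337e-03,  5.79350274e-07]), 'tcp_pos': array([140.83428761, 608.06266231, 229.92597671]), 'ee_rot': array([-1.79984233e+02,  1.41417585e-01,  7.69485861e+01]), 'wrist_force': array([ 0.37658982,  0.51464968, -0.3083711 ]), 'moment': array([0.02721522, 0.05485238, 0.00294795]), 'grip_width': 85.25122354815048}
scene {'fx': 535.1175417790286, 'fy': 535.1175417790286, 'cx': 326.6818164771994, 'cy': 243.75150905298557, 'D': array([-0.11733923,  0.        ,  0.        ,  0.        ,  0.        ]), 'R': array([[-0.85754809, -0.51418374, -0.01504479],
       [-0.32267685,  0.56047273, -0.76272535],
       [ 0.40061317, -0.64921907, -0.64654751]]), 't': array([ 442.49815006,  197.30020549, 1215.93178514])}
scene board [(0.7, [310, 240, 72, 55]), (0.
[... 620 characters left out ...]
se [(0.6, [320, 222, 147, 85])]
top button []
top peg [(0.16, [178, 251, 29, 54])]
wrist {'fx': 343.6526338821589, 'fy': 343.6526338821589, 'cx': 321.96059577739965, 'cy': 238.31075562915336, 'D': array([0.00547274, 0.        , 0.        , 0.        , 0.        ]), 'mount': array([[ 9.99999910e-01,  3.03829727e-05, -4.22590855e-04,
        -1.32222699e-01],
       [ 8.99757566e-05,  9.59445054e-01,  2.81895692e-01,
        -7.13619033e+01],
       [ 4.14017535e-04, -2.81895704e-01,  9.59444965e-01,
        -1.42468100e+02],
       [ 0.00000000e+00,  0.00000000e+00,  0.00000000e+00,
         1.00000000e+00]])}
wrist board [(0.95, [127, 452, 42, 37])]
wrist base []
wrist button []
wrist peg []
```

View pics/scene0.png

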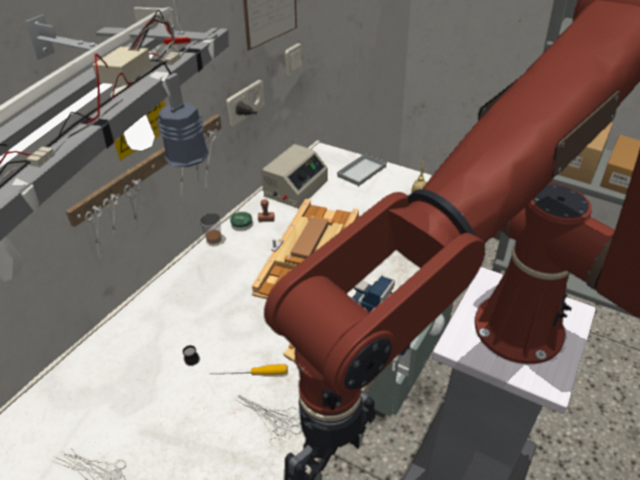

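View pics/top0.png

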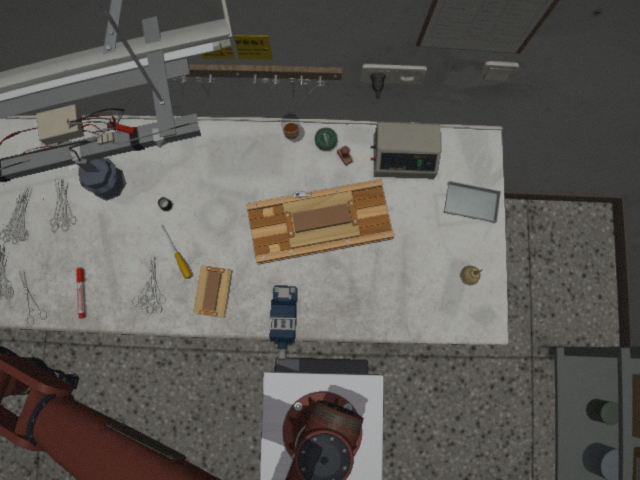

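Run:
```python
import cv2
a=cv2.imread("pics/scene0.png")[180:320,230:400]; cv2.imwrite("pics/scene0c.png",cv2.resize(a,None,fx=4.4,fy=4.2,interpolation=cv2.INTER_CUBIC))
a=cv2.imread("pics/top0.png")[160:340,160:410]; cv2.imwrite("pics/top0c.png",cv2.resize(a,None,fx=3.2,fy=3.2,interpolation=cv2.INTER_CUBIC))
```

```text
(no output)
```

View pics/scene0c.png

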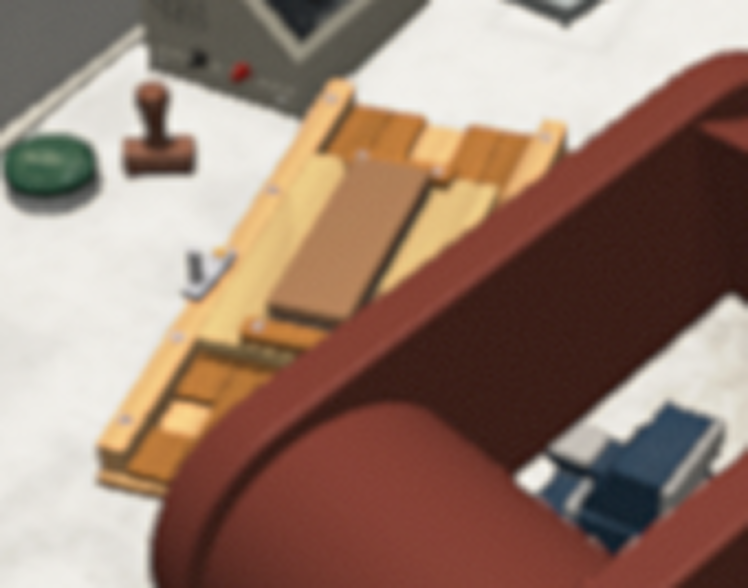

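View pics/top0c.png

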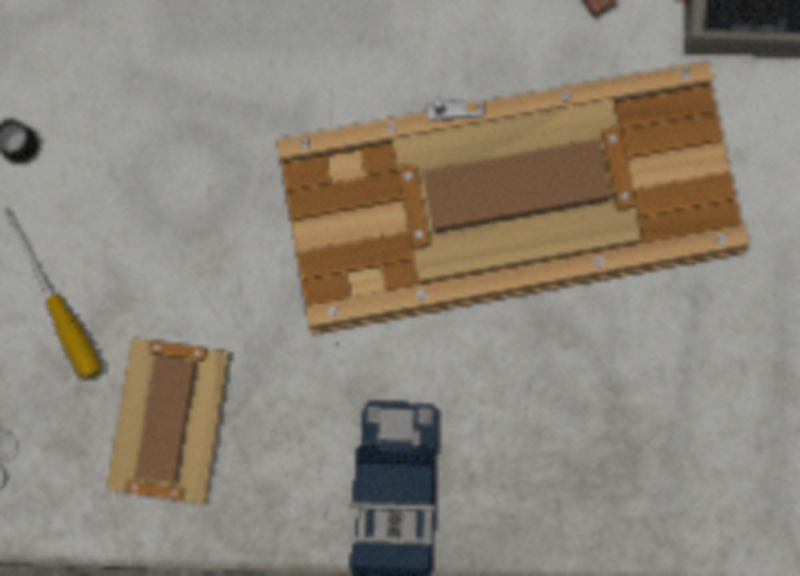

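Top view: the big board sits in the base at about (322,220). A smaller look-alike lies loose at (212,292). The button with its peg is at about (302,194) on the far cheek. The loupe is at (165,204), the driver at (178,253), the tray at (471,202) and the oil can at (471,274). I choose the larger board at (322,220). The two network hits at (208,293) and at scene (289,353) are the look-alike. Next I fit the base and board poses.

```bash
cat > h.py <<'E'
import numpy as np, cv2
from scipy.optimize import least_squares
from scipy.spatial.transform import Rotation as Ro
def K(c): return np.array([[c["fx"],0,c["cx"]],[0,c["fy"],c["cy"]],[0,0,1]])
def proj(c,P,R=None,t=None):
    R=c["R"] if R is None else R; t=c["t"] if t is None else t
    p,_=cv2.projectPoints(np.asarray(P,float).reshape(-1,3),cv2.Rodrigues(np.asarray(R))[0],np.asarray(t,float),K(c),np.asarray(c["D"],float)); return p.reshape(-1,2)
def wristRt(c,o):
    T=np.eye(4); T[:3,:3]=Ro.from_euler("xyz",o["ee_rot"],degrees=True).as_matrix(); T[:3,3]=o["tcp_pos"]
    I=np.linalg.inv(T@c["mount"]); return I[:3,:3],I[:3,3]
def unproj(c,px,z,R=None,t=None):
    R=c["R"] if R is None else R; t=c["t"] if t is None else t
    u=cv2.undistortPoints(np.asarray(px,float).reshape(-1,1,2),K(c),np.asarray(c["D"],float)).reshape(-1,2)
    d=np.c_[u,np.ones(len(u))]@R; o=-R.T@t; s=(z-o[2])/d[:,2]; return o+d*s[:,None]
def b2w(b,P):
    P=np.asarray(P,float).reshape(-1,3); a=b[2]; M=np.array([[np.cos(a),-np.sin(a),0],[np.sin(a),np.cos(a),0],[0,0,1]])
    return P@M.T+np.array([b[0],b[1],0])
def w2b(b,P):
    P=np.asarray(P,float).reshape(-1,3)-np.array([b[0],b[1],0]); a=b[2]; M=np.array([[np.cos(a),-np.sin(a),0],[np.sin(a),np.cos(a),0],[0,0,1]])
    return P@M
def fitbase(c,obj,px,x0,R=None,t=None):
    r=least_squares(lambda b:(proj(c,b2w(b,obj),R,t)-px).ravel(),x0,x_scale=[10,10,.1],loss="soft_l1"); return r.x,proj(c,b2w(r.x,obj),R,t)-px
E
python3 - <<'E'
from station import *; from h import *
c=get_calibration("top")
obj=np.array([[190,-82,36],[-190,-82,36],[190,82,36],[-190,82,36]])
px=np.array([[278,141],[710,62],[311,325],[746,242]])/3.2+160-0.35
b,res=fitbase(c,obj,px,[600,0,1.75]); print(b,np.degrees(b[2])); print(res)
# board: stop end top corners etc: board origin at 20; top z=42; corners
bp=np.array([[397,137],[616,98],[418,277],[638,238]])/3.2+160-0.35
print(w2b(b,unproj(c,bp,42)))
print("peg/pivot", w2b(b,unproj(c,np.array([[438,105],[475,108]])/3.2+160-.35,40)), b2w(b,[[20,-75,36]]))
for s in [[60,0,12],[-190,0,36]]: print(b2w(b,s))
E
```

```text
[558.55993958  21.318261     1.79068434] 102.59865532528187
[[-1.20800583 -0.47480931]
 [ 0.85800751 -1.13501307]
 [-1.25223096  1.01191669]
 [ 2.43392161  0.36382219]]
[[  87.41804408  -62.82845182   42.        ]
 [-100.65609349  -61.45441613   42.        ]
 [  91.64135687   58.07958602   42.        ]
 [ -94.46024343   60.32899679   42.        ]]
peg/pivot [[ 48.42022643 -84.2320584   40.        ]
 [ 18.1655034  -75.75274445  40.        ]] [[627.39167392  57.19572394  36.        ]]
[[545.47271933  79.87357388  12.        ]]
[[ 600.00280371 -164.10689644   36.        ]]
```

The fit is consistent: board about 64 mm short of the seat (given range 50 to 110) and the pivot where it should be. I swing in along a reduced radius to clear the lamp, then take a close look with the wrist camera.

Run:
```python
from station import *; from h import *
b=[558.6,21.3,1.7907]
q0=get_obs()["joint_pos"]
goto([110,440,220],[180,0,77]); print(get_obs()["t"])
goto([450,0,220],[180,0,12.6]); print(get_obs()["t"])
P=b2w(b,[0,0,220])[0]
goto(list(P),[180,0,12.6]); grip(0); wait(0.2)
o=get_obs(); im=get_image("wrist"); cv2.imwrite("pics/w1.png",im[:,:,::-1])
np.save("w1pose.npy",np.r_[o["tcp_pos"],o["ee_rot"]])
print(o["t"],o["tcp_pos"],o["ee_rot"],o["joint_pos"],o["grip_width"],o["wrist_force"])
c=get_calibration("wrist")
R,t=wristRt(c,o)
pts=proj(c,b2w(b,[[190,-82,36],[-190,-82,36],[190,82,36],[-190,82,36],[20,-75,36.5]]),R,t); print(pts)
print([(d["score"],d["extent"]) for d in spot_in("button","wrist")])
```

```text
1.475
3.475
4.9583 [558.61126728  21.30819544 219.95776104] [-1.79997529e+02  3.99312996e-03  1.26006712e+01] [-5.00958734e+00  5.00665645e+00  1.02097365e+02  1.20020538e-03
  7.29005322e+01 -1.76106114e+01] 0.168485268435376 [-0.88359521  0.50689495 -0.93470819]
[[422.98087546 -15.66634689]
 [394.79338373 379.33237878]
 [220.73525908 -15.5561524 ]
 [249.01504409 379.23363434]
 [400.6770344  193.45750512]]
[(0.85, [405.6, 178.8, 31.2, 54.4])]
```

View pics/w1.png

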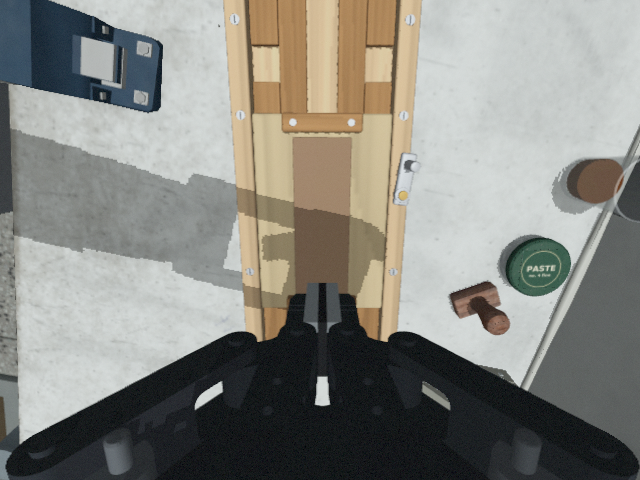

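Run:
```python
import cv2
a=cv2.imread("pics/w1.png")[0:220,215:435]; cv2.imwrite("pics/w1c.png",cv2.resize(a,None,fx=2.7,fy=2.7,interpolation=cv2.INTER_CUBIC))
```

```text
(no output)
```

View pics/w1c.png

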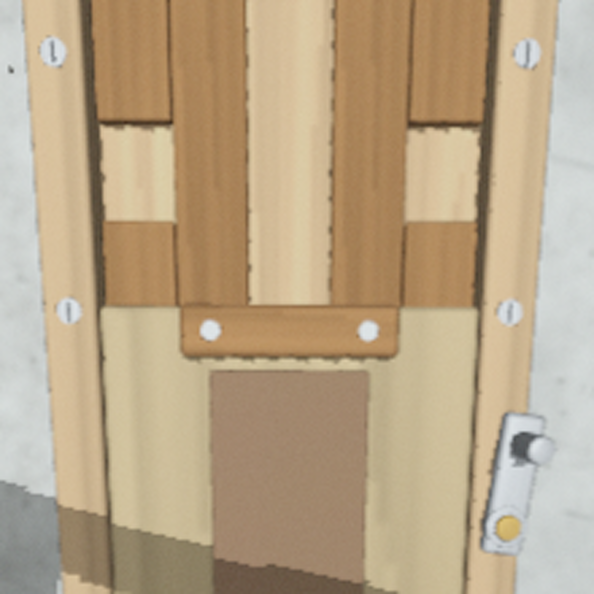

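Run:
```python
from station import *; from h import *
c=get_calibration("wrist"); p=np.load("w1pose.npy"); o=dict(tcp_pos=p[:3],ee_rot=p[3:]); R,t=wristRt(c,o)
b0=np.array([558.6,21.3,1.7907])
# lines: world points on cheek top outer edges, frame
g=lambda crop,z: unproj(c,np.array(crop)/2.7+[215,0]-.3,z,R,t)
Rr=g([[557,0],[536,290],[515,594]],36); L=g([[24,0],[45,297],[63,590]],36)
piv=g([[508,527]],40); peg=g([[541,450]],71)
print(w2b(b0,Rr),w2b(b0,L))
# screws approx; yaw
f=lambda x:np.r_[w2b([x[0],x[1],x[2]],Rr)[:,1]+82, w2b([x[0],x[1],x[2]],L)[:,1]-82, w2b(x,piv)[0,:2]-[20,-75]]
r=least_squares(f,b0,x_scale=[10,10,.1]); b=r.x; print(b,r.fun)
print("piv",piv,w2b(b,piv),"peg",peg,w2b(b,peg)); d=w2b(b,peg)-w2b(b,piv); print(np.hypot(d[0,0],d[0,1]),np.arctan2(d[0,1],d[0,0]))
print("notch edges z12/20",w2b(b,g([[137,123],[442,123]],20))[:,0],w2b(b,g([[137,222],[442,222]],20))[:,0])
print("board front edge z42",w2b(b,g([[140,307],[440,307]],42)), "stop", w2b(b,g([[182,306],[398,306]],52)))
np.save("b.npy",b)
```

```text
[[179.2753255  -81.29096411  36.        ]
 [ 96.9502584  -81.22435043  36.        ]
 [ -5.74071418 -81.41586021  36.        ]] [[179.34599524  80.57460324  36.        ]
 [ 94.81397081  80.63722065  36.        ]
 [ -4.29153254  81.60325717  36.        ]]
[559.08051577  20.61867039   1.79033618] [ 1.09486785e+00  1.13152972e+00  9.02658564e-01 -1.03954980e+00
 -1.00768714e+00 -7.77076046e-02  4.92816845e-08 -1.00411160e+00]
piv [[628.90474796  56.69084223  40.        ]] [[ 20.00000005 -76.0041116   40.        ]] peg [[623.84634377  85.14561278  71.        ]] [[ 48.87341449 -77.26401572  71.        ]]
28.90088960665607 -0.043607776145335155
notch edges z12/20 [150.48116932 150.48570223] [120.55536716 120.56985889]
board front edge z42 [[ 92.11161969  48.8654718   42.        ]
 [ 92.13348424 -48.61588382  42.        ]] stop [[ 91.79982478  34.10413253  52.        ]
 [ 91.81499989 -33.87650802  52.        ]]
```

Base x along the rails gives notches at 120.5 to 150.5 mm (expected 120 to 150), button angle about -0.04 rad, and board origin near x = -3, so about 63 mm to push. I now get behind the board and push.

Run:
```python
from station import *; from h import *
b=np.load("b.npy"); yaw=np.degrees(b[2])-90; A=[180,0,yaw]
ex=np.array([np.cos(b[2]),np.sin(b[2]),0])
W=lambda x,y,z: list(b2w(b,[x,y,z])[0])
goto(W(-136,0,150),A); move_l(W(-136,0,33),A,speed=120); wait(.2)
o=get_obs(); f0=np.array(o["wrist_force"]); print(o["t"],o["tcp_pos"],f0)
move_l(W(-112,0,33),A,speed=80)
for x in list(range(-109,-60,7))+[-60]:
    move_l(W(x,0,33),A,speed=50); o=get_obs(); f=np.array(o["wrist_force"])-f0
    print(x,round(float(o["t"]),2),round(float(f@ex),1),np.round(f,1), np.round(w2b(b,o["tcp_pos"])[0],1))
im=get_image("top"); cv2.imwrite("pics/top1.png",im[:,:,::-1])
im=get_image("wrist"); cv2.imwrite("pics/w2.png",im[:,:,::-1]); o=get_obs(); np.save("w2pose.npy",np.r_[o["tcp_pos"],o["ee_rot"]])
```

```text
7.0417 [ 589.47533833 -112.37497843   34.03544914] [-0.44153456 -0.47470477 -0.65856312]
-109 7.74 0.8 [0.4 0.9 0.1] [-109.   -0.   33.]
-102 8.03 -1.4 [ 1.1 -1.2  1. ] [-102.1   -0.3   33.2]
-95 8.32 -1.0 [ 1.3 -0.7  1.8] [-94.6  -0.2  33.2]
-88 8.62 -1.0 [ 1.2 -0.7  1.3] [-87.5  -0.1  33.2]
-81 8.91 -1.1 [ 1.5 -0.8  1.9] [-80.6  -0.1  33.1]
-74 9.2 -1.2 [ 1.6 -0.9  1.4] [-73.7  -0.   33. ]
-67 9.49 -2.2 [ 0.8 -2.   1.8] [-66.6   0.   33. ]
-60 9.78 -1.1 [ 0.8 -0.9  1.9] [-59.6   0.1  33. ]
```

View pics/w2.png

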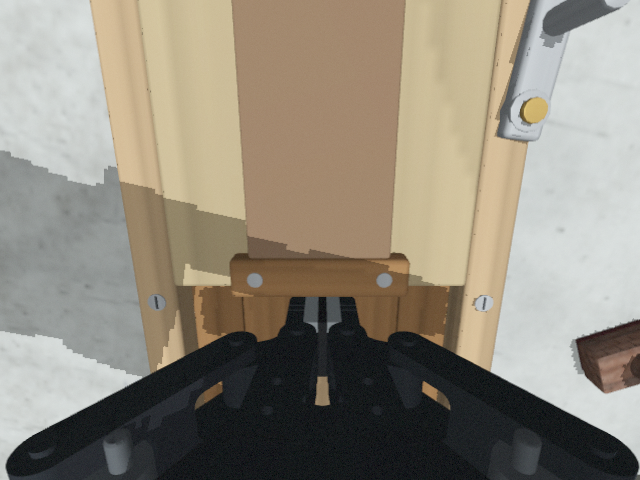

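The view shows the rear stop at row 275, with the fingers touching its face at (322,297). Next I measure the board's rear edge (row 286, columns 185 to 465) and continue in small steps.

Run:
```python
from station import *; from h import *
b=np.load("b.npy"); yaw=np.degrees(b[2])-90; A=[180,0,yaw]
ex=np.array([np.cos(b[2]),np.sin(b[2]),0]); W=lambda x,y,z: list(b2w(b,[x,y,z])[0])
c=get_calibration("wrist"); p=np.load("w2pose.npy"); R,t=wristRt(c,dict(tcp_pos=p[:3],ee_rot=p[3:]))
print(w2b(b,unproj(c,[[185,286],[465,286]],42,R,t)), w2b(b,unproj(c,[[235,296],[405,296]],47,R,t)))
f0=np.array([-.44,-.47,-.66])
for x in np.arange(-58,-40.9,1.5):
    move_l(W(x,0,33),A,speed=30); o=get_obs(); f=np.array(o["wrist_force"])-f0; fx=float(f@ex)
    print(x,round(float(o["t"]),2),round(fx,1),np.round(f,1), np.round(w2b(b,o["tcp_pos"])[0],1))
    if fx<-8: break
wait(.2); o=get_obs(); print(np.array(o["wrist_force"])-f0)
im=get_image("wrist"); cv2.imwrite("pics/w3.png",im[:,:,::-1]); np.save("w3pose.npy",np.r_[o["tcp_pos"],o["ee_rot"]])
```

```text
[[-48.32832544  57.56213807  42.        ]
 [-48.28985021 -60.40774666  42.        ]] [[-50.52723142  35.42949515  47.        ]
 [-50.50311714 -34.17097224  47.        ]]
-58.0 10.13 -2.5 [ 1.2 -2.3  1.2] [-58.1   0.1  32.8]
-56.5 10.38 -3.1 [ 0.8 -3.   1.3] [-56.5   0.2  32.8]
-55.0 10.63 -1.7 [ 1.1 -1.5  1.2] [-54.7   0.2  32.8]
-53.5 10.88 -2.0 [ 1.3 -1.8 -1. ] [-53.1   0.2  32.8]
-52.0 11.13 -0.9 [ 1.7 -0.5 -1.4] [-51.7   0.2  32.9]
-50.5 11.38 -1.2 [ 0.3 -1.2 -1.5] [-50.2   0.2  32.8]
-49.0 11.63 -0.4 [ 0.9 -0.2  0.6] [-48.3   0.1  33. ]
-47.5 11.88 -1.4 [ 1.1 -1.2  0.1] [-47.5  -0.1  33.1]
-46.0 12.13 -2.1 [ 0.6 -2.  -0.6] [-46.2  -0.1  33.1]
-44.5 12.38 -1.9 [ 0.8 -1.8  0.2] [-44.6  -0.1  33.1]
-43.0 12.63 -3.1 [ 1.5 -2.9 -0.1] [-42.9  -0.1  33.1]
-41.5 12.88 -2.4 [ 1.6 -2.1 -0.2] [-41.4  -0.1  33.1]
[ 1.75755243 -2.26947295  1.58662282]
```

View pics/w3.png

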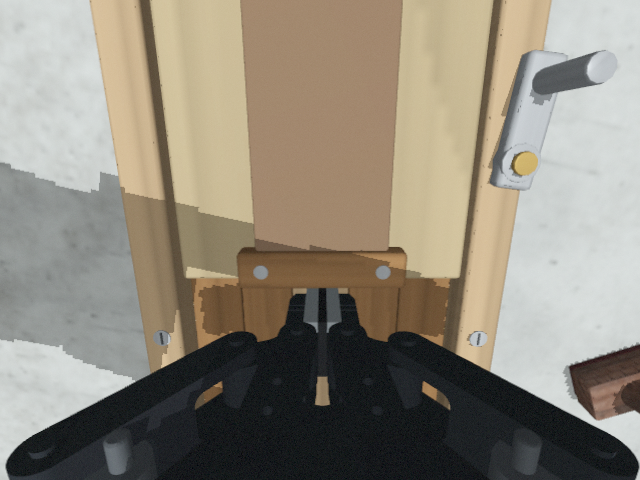

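The board now looks smaller in the view (stop 168 px wide, 178 px before), which fits an 8 mm drop. I check this against both height hypotheses.

Run:
```python
from station import *; from h import *
b=np.load("b.npy"); c=get_calibration("wrist")
for n,e in (("w2",[[231,286],[409,286],[231,256],[409,256]]),("w3",[[238,278],[406,278],[238,249],[406,249]])):
    p=np.load(n+"pose.npy"); R,t=wristRt(c,dict(tcp_pos=p[:3],ee_rot=p[3:]))
    for z in (52,44): q=w2b(b,unproj(c,e,z,R,t)); print(n,z,"stop width",q[0,1]-q[1,1], q[2,1]-q[3,1])
    for z in (42,34):
        q=w2b(b,unproj(c,[[185,286],[465,286]] if n=="w2" else [[187,278],[460,278]],z,R,t)); print("  rear edge",z,q)
a=cv2.imread("pics/w3.png")[230:350,150:490]; cv2.imwrite("pics/w3c.png",cv2.resize(a,None,fx=2.3,fy=2.3,interpolation=cv2.INTER_CUBIC))
```

```text
w2 52 stop width 69.41489796121256 67.61424550064417
w2 44 stop width 73.91519801019953 71.99780582091998
  rear edge 42 [[-48.32812792  57.5620207   42.        ]
 [-48.28957468 -60.40749594  42.        ]]
  rear edge 34 [[-51.93562992  61.03658357  34.        ]
 [-51.89476458 -64.00777702  34.        ]]
w3 52 stop width 65.16512272791437 63.53539337977742
w3 44 stop width 69.38400474575172 67.64876441945685
  rear edge 42 [[-26.55909919  56.20880931  42.        ]
 [-26.53852953 -58.18978856  42.        ]]
  rear edge 34 [[-29.9545267   59.60537752  34.        ]
 [-29.93272503 -61.64505059  34.        ]]
```

View pics/w3c.png

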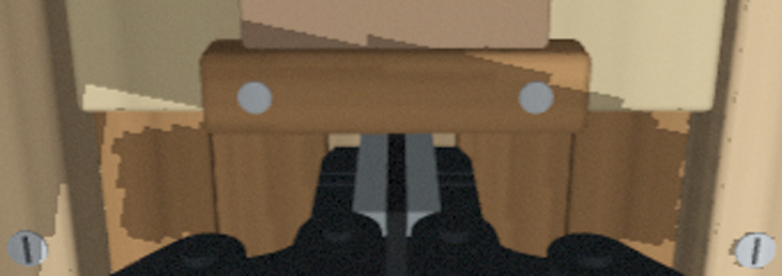

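Run:
```python
from station import *; from h import *
b=np.load("b.npy"); yaw=np.degrees(b[2])-90; A=[180,0,yaw]
ex=np.array([np.cos(b[2]),np.sin(b[2]),0]); W=lambda x,y,z: list(b2w(b,[x,y,z])[0])
f0=np.array([-.44,-.47,-.66])
for x in np.arange(-41,-38.4,.5):
    move_l(W(x,0,33),A,speed=20); wait(.1); o=get_obs(); f=np.array(o["wrist_force"])-f0; fx=float(f@ex)
    print(x,round(float(o["t"]),2),round(fx,1),np.round(f,1), np.round(w2b(b,o["tcp_pos"])[0],1))
    if fx<-8: break
```

```text
-41.0 13.48 -2.3 [ 2.  -1.9  0.9] [-41.1  -0.1  33.1]
-40.5 13.83 -4.0 [ 1.9 -3.7  1.2] [-40.7  -0.1  33.1]
-40.0 14.18 -4.1 [ 0.8 -4.1  0.2] [-40.6  -0.1  33.1]
-39.5 14.53 -6.6 [ 1.1 -6.6  0.2] [-40.6  -0.1  33.1]
-39.0 14.88 -8.0 [ 1.5 -7.8  0.6] [-40.5   0.   33.1]
-38.5 15.23 -7.6 [ 0.6 -7.7 -0.2] [-40.5   0.1  33.1]
```

Seated: the fingertips jam at -40.6 mm with force rising to 8 N, and the stop's width fits only the dropped height. I back off, re-measure the button from above, then go behind the peg with tool y along the push direction.

Run:
```python
from station import *; from h import *
b=np.load("b.npy"); yaw=np.degrees(b[2])-90; A=[180,0,yaw]
W=lambda x,y,z: list(b2w(b,[x,y,z])[0])
c=get_calibration("wrist"); p=np.load("w3pose.npy"); R,t=wristRt(c,dict(tcp_pos=p[:3],ee_rot=p[3:]))
pv=w2b(b,unproj(c,[[524,163]],42,R,t)); pg=w2b(b,unproj(c,[[602,67]],71,R,t)); print(pv,pg)
move_l(W(-58,0,33),A,speed=80); move_l(W(-58,0,150),A,speed=200)
A2=[180,0,yaw-90]
print(solve_ik(W(48,-106,150),A2))
goto(W(48,-106,150),A2); wait(.2); o=get_obs(); print(o["t"],w2b(b,o["tcp_pos"]),o["joint_pos"],o["wrist_force"])
im=get_image("wrist"); cv2.imwrite("pics/w4.png",im[:,:,::-1]); np.save("w4pose.npy",np.r_[o["tcp_pos"],o["ee_rot"]])
im=get_image("scene"); cv2.imwrite("pics/s4.png",im[:,:,::-1])
```

```text
[[ 20.6005122  -77.08214028  42.        ]] [[ 48.48774832 -77.48344133  71.        ]]
[ 1.80211838e+00  2.06373448e+01  9.12916582e+01 -2.54444375e-14
  6.80709970e+01  7.92234116e+01]
18.1333 [[  47.72699126 -105.83866771  149.93398244]] [ 1.77635972e+00  2.06316844e+01  9.13068037e+01 -8.35850835e-04
  6.80714669e+01  7.92131270e+01] [ 0.115019   -0.94763732 -0.07983368]
```

View pics/w4.png

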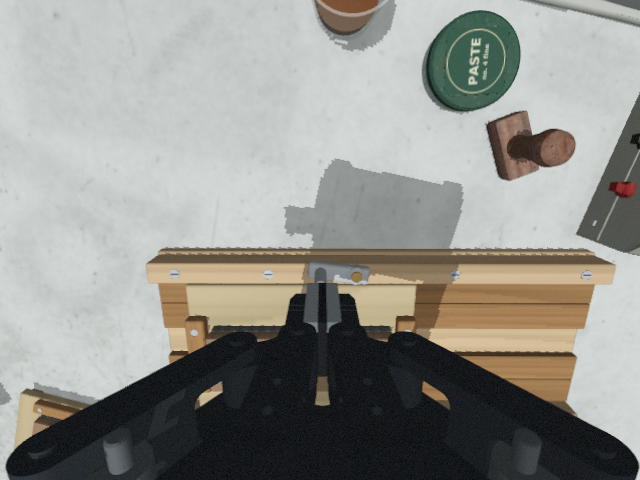

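View pics/s4.png

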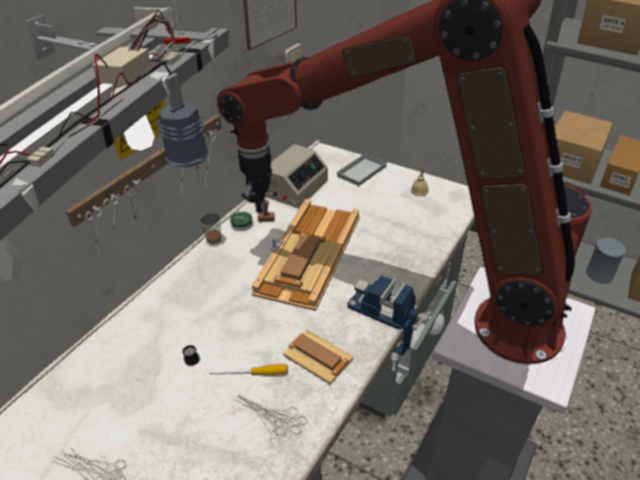

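Run:
```python
from station import *; from h import *
b=np.load("b.npy"); yaw=np.degrees(b[2])-90
W=lambda x,y,z: list(b2w(b,[x,y,z])[0])
pv=np.array([20.2,-75.5]); off=16.; Z=50
def pose(th,gap=0):
    T=np.array([-np.sin(th),np.cos(th)]); q=pv+28*np.array([np.cos(th),np.sin(th)])-(off+gap)*T
    return W(q[0],q[1],Z),[180,0,yaw-90+np.degrees(th)]
for th in np.arange(-.05,1.65,.1):
    assert solve_ik(*pose(th)) is not None
P,A=pose(-.05,14); move_l(P[:2]+[Z],A,speed=120); wait(.2); o=get_obs(); f0=np.array(o["wrist_force"]); print(o["t"],f0,w2b(b,o["tcp_pos"]))
done=False
for th in [-.05]+list(np.arange(.05,1.61,.12)):
    P,A=pose(th); move_l(P,A,speed=40)
    o=get_obs(); f=np.array(o["wrist_force"])-f0; fb=w2b([0,0,b[2]],f)[0]; ft=fb[0]*-np.sin(th)+fb[1]*np.cos(th)
    print(round(th,2),round(float(o["t"]),2),round(ft,1),np.round(fb,1))
    if ft<-15: break
im=get_image("wrist"); cv2.imwrite("pics/w5.png",im[:,:,::-1]); np.save("w5.npy",np.r_[o["tcp_pos"],o["ee_rot"],th])
im=get_image("scene"); cv2.imwrite("pics/s5.png",im[:,:,::-1])
```

```text
19.4167 [ 0.07172774  0.00046918 -0.00812571] [[  46.48885109 -107.76433506   51.28887764]]
-0.05 19.92 -0.1 [ 0.2 -0.1  0.6]
0.05 20.17 -0.5 [ 0.2 -0.5  0.5]
0.17 20.43 -0.1 [0.4 0.  0.5]
0.29 20.7 -0.2 [-0.2 -0.3  0.5]
0.41 20.97 -0.3 [-0.7 -0.6  0.1]
0.53 21.23 -0.3 [ 0.5 -0.1 -0.1]
0.65 21.5 -0.5 [1.  0.1 0.1]
0.77 21.77 -0.5 [-0.5 -1.3  0.7]
0.89 22.03 0.3 [ 0.2  0.9 -0.8]
1.01 22.3 0.2 [0.  0.5 0.1]
1.13 22.57 -1.4 [ 1.5 -0.  -0.5]
1.25 22.83 -0.1 [0.4 0.9 0.3]
1.37 23.1 -1.2 [ 1.1 -0.5 -0.2]
1.49 23.37 0.1 [-0.1 -0.   0.2]
1.61 23.63 -4.5 [ 4.6 -0.3  0.8]
```

View pics/w5.png

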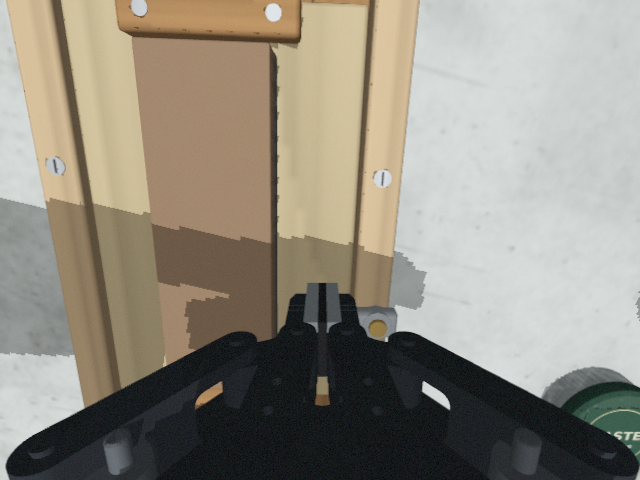

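The pivot screw is at (378,328). The peg is hidden by the fingers, and the force rose to 4.5 N at the stop. I retreat and look.

Run:
```python
from station import *; from h import *
b=np.load("b.npy"); W=lambda x,y,z: list(b2w(b,[x,y,z])[0])
o=get_obs(); q=w2b(b,o["tcp_pos"])[0]; print(q)
A=list(o["ee_rot"])
move_l(W(q[0]+18,q[1],50),A,speed=80); move_l(W(q[0]+18,q[1],170),A,speed=200)
move_l(W(-60,0,220),[180,0,np.degrees(b[2])-90],speed=200); wait(.3)
o=get_obs(); print(o["t"],o["wrist_force"])
im=get_image("wrist"); cv2.imwrite("pics/w6.png",im[:,:,::-1]); np.save("w6pose.npy",np.r_[o["tcp_pos"],o["ee_rot"]])
im=get_image("top"); cv2.imwrite("pics/top6.png",im[:,:,::-1])
im=get_image("scene"); cv2.imwrite("pics/s6.png",im[:,:,::-1])
print(get_obs()["t"])
```

```text
[ 36.29353189 -47.1504892   50.01902094]
25.9917 [-0.82537795  1.14827014 -0.59266105]
26.1417
```

View pics/w6.png

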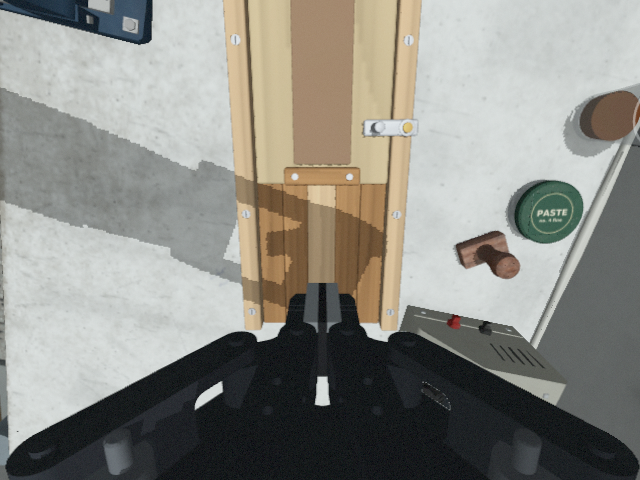

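View pics/top6.png

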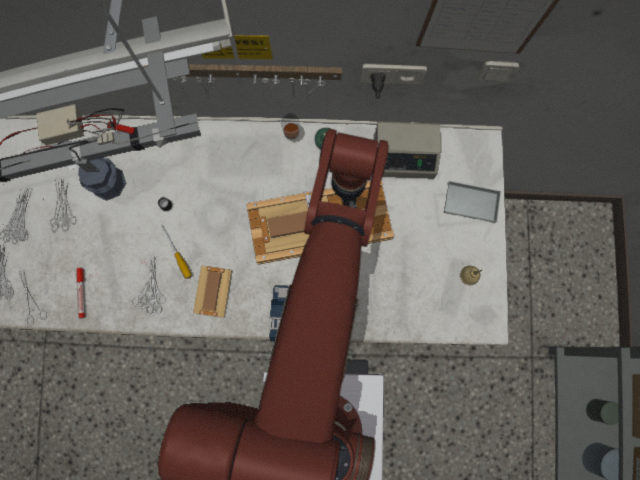

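The button now lies straight across the board, with the pivot at (408,128) and the peg at (376,127). The bystanders sit at unchanged pixels. One numeric check of the button angle and the board's position and height:

Run:
```python
from station import *; from h import *
b=np.load("b.npy"); c=get_calibration("wrist"); p=np.load("w6pose.npy"); R,t=wristRt(c,dict(tcp_pos=p[:3],ee_rot=p[3:]))
pv=w2b(b,unproj(c,[[408,128]],42,R,t))[0]; pg=w2b(b,unproj(c,[[376.5,126.5]],71,R,t))[0]; d=pg-pv; print(pv,pg,"theta",np.arctan2(d[1],d[0]),np.hypot(*d[:2]))
print("rear edge",w2b(b,unproj(c,[[257,183],[386,183]],34,R,t)))
for z in(44,52):
  q=w2b(b,unproj(c,[[284.5,180],[360,180]],z,R,t)); print("stop w",z,q[0,1]-q[1,1])
a=cv2.imread("pics/w6.png")[90:210,225:425]; cv2.imwrite("pics/w6c.png",cv2.resize(a,None,fx=4,fy=4,interpolation=cv2.INTER_CUBIC))
```

```text
[ 20.22871795 -76.12717266  42.        ] [ 20.65465635 -43.86649115  71.        ] theta 1.5575940746741948 32.263493222092656
rear edge [[-29.4453866   61.72383392  34.        ]
 [-29.26406068 -60.75957124  34.        ]]
stop w 44 69.33692290182768
stop w 52 67.59231960781969
```

View pics/w6c.png

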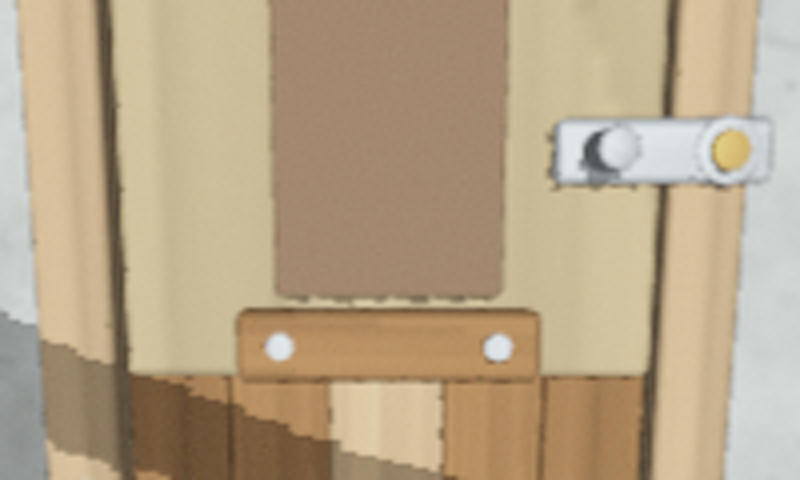

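Run:
```python
from station import *
print(get_obs()["wrist_force"]); sign_off()
```

```text
[-0.01078242  0.01597786  0.0858272 ]
the job is handed in; nothing more can be done
```

I pushed the large board about 68 mm along its rails with the closed fingertips until it dropped into the notches. Then I swung the turn-button by its peg round to its stop and handed the job in at about 26 s. No verdict is reported.

**Seated height:** the rear stop measures 69.4 mm wide at the dropped height, against 69.4 mm at the raised height before the drop. When I pushed further, the fingertips held still while the force rose to 8 N, so the board is trapped in the notches.

**Board position:** the camera puts the board about 5 mm past the seat. The stated 4 mm notch play says it can only be 4 mm past, so the two disagree by about 1 mm. Both are inside the 7 mm limit, so I left it.

**Button:** the angle measures about 1.56 rad. The peg radius came out at 32 mm instead of 28 mm in that view, a camera error that hardly changes the angle.

**Surroundings:** by eye, the oil can, loupe, screwdriver and tray are where they were in the first top picture. The arm stood clear with the wrist force near zero when I handed in.

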